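Key the pan support onto the burner and press it home

ROBOT

A 6-joint arm with a two-finger parallel gripper is mounted at the origin on the work surface. World frame = base frame: x ahead of the robot, y to its left, z up, the work surface at z = 0. Lengths are in m, angles in degrees, forces in N, time in s.
With the tool pointing down it reaches from about 0.35 to 0.875 m from the base axis. Payload 4.2 kg.
Tool frame: the origin (TCP) lies midway between the tips of the shut fingers; the grasp point (between the pads) lies 19 mm behind it; z points along the fingers, y is the line along which they close (so a half turn about z gives the same grasp; the last joint's range is limited). The gripper opens to 87 mm and grips with 3 to 60 N. Pads are 19 mm wide; open, the fingers measure 117 mm over their backs; the gripper's body (75 mm by 190 mm) begins 51 mm behind the grasp point.
Start: joints at [78.3, 22.042, 0.453, 0, -68.411, -14.817], TCP at [0.279, 0.559, 0.223] pointing down, gripper open.
Joint ranges: [-179.83, 179.83], [-69.29, 118.12], [-61.27, 80.66], [-181.25, 117.63], [-171.15, -9.14], [-177.46, 177.46]. Speed limits (degrees/s): [159.86, 159.86, 180, 180, 180, 180].

INTERFACE

Orientations are given as [roll, pitch, yaw] about the fixed x, y, z axes, in that order (R = Rz(yaw) Ry(pitch) Rx(roll)).
In Python, from workcell import env gives the robot as it stands. The module is installed in compiled form; this text tells all that it offers. Calls block until the motion is done:
- env.goto(position, orientation): joint-space move of the TCP to a pose.
- env.move_straight(position, rotation=None, rate=0.15, force_limit=None): straight line of the TCP; rotation=None keeps the orientation; rate is the mean speed in m/s. With force_limit (N) it stops when the force on the tool has changed by that much, and returns True; else False.
- env.set_joints(angles): joint-space move.
- env.gripper_to(opening, grasp_force=None): opening from 0.0 (shut) to 1.0 (fully open); grasp_force is the grip in N (None keeps the last); returns when the fingers have stopped.
- env.dwell(seconds).
- env.inverse_kinematics(position, orientation): joint angles nearest the present ones, or None.
- env.read_state(): the state.
- env.grab_frame(name): name is "scene" or "top" or "wrist"; returns a dict with "image" (480x640x3 uint8, blue, green, red), "fx", "fy", "cx", "cy" (pixels), "position" and "orientation" of the camera in the world. Camera axes: x right, y up, looking along -z (the intrinsics and any distortion apply to the point x, -y, -z); pixel columns grow to the right and rows downward; lengths in m; the calibration is good to about 2 mm. A picture is of the moment at which its call begins. There is no depth.
A pose or a line that the arm cannot do raises env.Unreachable and nothing moves.
- env.close_job(): hands the job in; it is judged then, once.
Trained networks look in a picture, given as the dict that the camera call returned (one of the last four; its "shot" number tells which), for a name from the list of things; names that differ only in an ending like _2 or _b are one class to them, and where a whole thing is asked for, a point or a joint stands for the part that bears it (a point fixed in the world has none). Each returns a list of dicts, best first, with "score" (0 to 1); they miss things now and then, are a little off and sometimes report something else, mostly with a low value. They report only what shows in the picture. A call takes as long as a camera call.
- env.search_frame(picture, thing): "xyz" ([x, y, z] in m, in world coordinates, good to about 4 mm: the middle of the surface that is visible of it).
- env.trace(picture, thing): "mask" (480x640 bool, what is visible of it).
The state is a dict: "clock": time; "joint_positions": joint angles; "qvel": joint speeds; "joint_torque": joint torques, N m; "position": TCP position; "tool_rot": TCP orientation; "force": force on the tool from outside, world axes, zero at the start; "wrist_torque": the same for the moment, N m; "opening": opening from 0.0 (shut) to 1.0 (fully open); "finger_force": force on a finger pad.
Only numpy, scipy, OpenCV 4.12 (cv2) and the standard library are available. Lean on these libraries where they do the work, as an engineer would, in place of code of your own. Each camera call takes 0.05 s, during which the arm holds its last target. There are 200 camera calls.

TASK

The black pan support on the gas stove is sitting high because its notch is not over the red lug. With a fingertip, push one of its upright ribs to turn the support round until the notch is centred over the lug, then press the support straight down until it is fully home, and take the hand away. Only push and press it: do not lift the support, and leave the kettle, the cups and the tin where they stand.

Things in the scene. Friction and masses are not known exactly. Their poses are not given: they have to be found in the camera images.
- stove: Fixed single-burner gas stove: white enamel case 260 mm (x) by 300 mm (y), 80 mm high, that may stand turned about the vertical. Origin on the worktop, under the burner axis; its x axis points from the burner axis to the red lug. The black gas knob on the -x side, facing the robot, is not needed.
- burner (a point): Top centre of the brass burner cap, on the vertical axis about which the pan support turns, 105 mm above the worktop. The cap is 52 mm across, its aluminium pedestal 66 mm across and 98 mm above the worktop.
- lug (a point): The fixed red lug on the stove top: a bar 10 mm wide, running radially from 38 to 96 mm off the burner axis, so its outer end sticks out past the rim of the pan support and is seen from above. This point is on its top face, 91 mm above the worktop, 70 mm from the axis. Until the notch is over it, the lug blocks the support from going down.
- plate (a point): Centre of the top face of the pan support: a black flat round plate, 152 mm outside and 68 mm inside diameter, 8 mm thick. Top face 100 mm above the worktop at the start, 92 mm when fully home. Its x axis points to its notch. Four dark grey radial ribs stand on it, 6 mm thick, 22 mm high above the top face, from 42 to 74 mm off the axis, at 45, 135, 225 and 315 degrees from the notch.
- notch (a point): Middle of the mouth of the only notch of the pan support, level with the plate's top face, 70 mm from the axis. The notch is a radial slot 18 mm wide, open at the rim, reaching in to 37 mm off the axis and right through the plate, so the lug has 4 mm play on either side; an 8 mm white dot lies on each side of its mouth. x points outward, z up.
- trivet (a joint): Turning angle of the pan support (rad) about the burner axis, counter-clockwise seen from above: 0 or any whole number of turns when the notch is exactly over the lug; starts between 1.0 and 5.28. It has no end stops, takes about 0.1 N m to turn (1.5 N at a rib) and stays where it is left.
- press (a joint): How far the pan support has been pushed down, in m: 0 at the start (high), 0.008 when fully home; negative when lifted. It is a stiff push fit: it takes about 5 to 9 N and stays where it is left. With the notch off the lug it stops after 1 mm (pressed at 25 N it gives about 1 mm more).
- kettle: Aluminium kettle beside the stove, 160 mm across, 180 mm high over its black arched handle (which spans along its y axis), spout towards its x axis to 125 mm from its centre; origin at the centre of its underside. Bystander.
- cups: Three orange plastic cups, stacked upside down as one pile, 76 mm across and 130 mm high; origin at the centre of the underside. Bystander.
- tin: Closed round steel tin with a darker lid, 87 mm across and 104 mm high; origin at the centre of the underside. Bystander.

How it is judged:
By the outcome, as a careful person would: the job done as asked, in the order asked, and still so for the second after the job is handed in, with the robot touching nothing.
It also fails if it takes over 51 s, if anything falls off the work surface, if the arm or the gripper's body presses on something with over 40 N, if the wrist force passes 120 N, or if a joint passes its speed limit or range.

## Working session

There is one attempt and no reset: what is moved stays moved. The work goes in short steps, each a Python script; the robot and the scene stay as the last script left them, time stands still between calls to the robot, and variables do not carry over. Pictures are saved under pics/ and viewed, at most 10 in all, crops included, and the job is handed in when it is done.

```bash
mkdir -p pics; python3 - <<'E'
from workcell import env
import cv2,numpy as np
s=env.read_state();print(s['clock'],s['position'],s['tool_rot'],s['force'])
for c in ["top","scene"]:
    f=env.grab_frame(c);cv2.imwrite(f'pics/{c}0.png',f['image'])
    print(c,f['fx'],f['cx'],f['cy'],f['position'],f['orientation'],[k for k in f])
    for t in ["burner","lug","plate","notch","kettle","cups","tin","stove"]:
        print(t,[(np.round(d['xyz'],4).tolist(),round(d['score'],2)) for d in env.search_frame(f,t)[:2]])
print(env.read_state()['clock'])
E
```

```text
0.0 [0.27875281 0.55872398 0.22146969] [ 1.79876170e+02 -5.18305441e-03 -2.65263378e+01] [ 0.64770233  0.08724305 -0.06026136]
top 548.0916384899234 324.5097070310658 239.3931439449466 [0.36517617 0.04717819 1.20690828] [  7.76202436  -1.11584883 -88.40917769] ['image', 'fx', 'fy', 'cx', 'cy', 'position', 'orientation', 'shot']
burner [([0.5748, 0.0284, 0.0792], 0.95), ([0.6103, 0.2933, 0.0993], 0.68)]
lug [([0.5745, 0.0283, 0.0818], 0.77), ([0.5868, 0.0218, 0.101], 0.41)]
plate [([0.5837, 0.0238, 0.0998], 0.55)]
notch [([0.5833, 0.0225, 0.0986], 0.57)]
kettle [([0.6132, 0.2924, 0.1008], 0.87)]
cups [([0.4088, -0.1559, 0.132], 0.61)]
tin [([0.5487, -0.2018, 0.1038], 0.57)]
stove [([0.5716, 0.0251, 0.0797], 0.81)]
scene 560.5188684541284 325.84966812816805 242.6556274720717 [1.38475209 0.28227196 0.99186214] [ 45.64631656   1.11278858 105.50134427] ['image', 'fx', 'fy', 'cx', 'cy', 'position', 'orientation', 'shot']
burner [([0.634, 0.0487, 0.0821], 0.82), ([0.5942, 0.0243, 0.103], 0.57)]
lug [([0.6309, 0.0416, 0.0807], 0.68)]
plate [([0.5948, 0.0281, 0.1035], 0.88)]
notch [([0.5991, 0.0301, 0.1013], 0.88)]
kettle [([0.6604, 0.3037, 0.0899], 0.64)]
cups [([0.4356, -0.1605, 0.0805], 0.76)]
tin [([0.5776, -0.2027, 0.0871], 0.57)]
stove [([0.6345, 0.044, 0.0827], 0.97)]
0.9
```

```bash
python3 - <<'E'
import cv2
i=cv2.imread('pics/top0.png')
cv2.imwrite('pics/top0c.png',i)
E
```

```text
(no output)
```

View pics/top0.png

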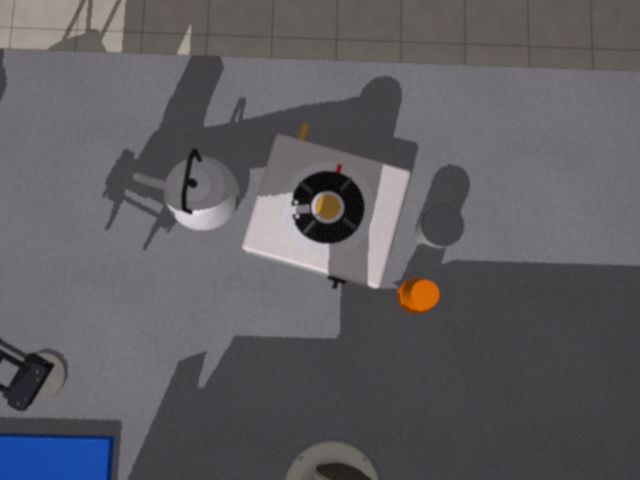

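```bash
cat > h.py <<'E'
from workcell import env
import cv2,numpy as np
from scipy.spatial.transform import Rotation as R
def unproj(f,u,v,z):
    d=np.array([(u-f['cx'])/f['fx'],-(v-f['cy'])/f['fy'],-1.])
    d=R.from_euler('xyz',f['orientation'],degrees=True).as_matrix()@d
    p=np.array(f['position']);return (p+d*(z-p[2])/d[2])[:2]
def proj(f,P):
    q=R.from_euler('xyz',f['orientation'],degrees=True).as_matrix().T@(np.array(P)-f['position'])
    return np.array([f['cx']+f['fx']*q[0]/-q[2], f['cy']-f['fy']*q[1]/-q[2]])
def rect(f,c,z,half=.11,s=.0004):
    # metric view: column grows with -y, row grows with -x (up=+x)
    W=[(c[0]+a*half,c[1]+b*half) for a,b in((1,1),(1,-1),(-1,-1),(-1,1))]
    src=np.float32([proj(f,[x,y,z]) for x,y in W]);n=int(2*half/s)
    return cv2.warpPerspective(f['image'],cv2.getPerspectiveTransform(src,np.float32([[0,0],[n,0],[n,n],[0,n]])),(n,n),flags=cv2.INTER_CUBIC)
E
python3 - <<'E'
from h import *
f=env.grab_frame('top')
im=f['image'].astype(int);b,g,r=im[...,0],im[...,1],im[...,2]
red=(r>110)&(r>2.2*g)&(r>2.2*b)
red[:, :290]=0;red[:,370:]=0;red[:140]=0;red[240:]=0
v,u=np.nonzero(red);w=(r-g)[red]
L=unproj(f,np.average(u,weights=w),np.average(v,weights=w),.091);print('red',len(u),u.mean(),v.mean(),L)
# plate circle: dark pixels' contour fit in rectified z=.1
c0=unproj(f,328,207,.1);print('c0',c0)
half,s=.11,.0004
I=rect(f,c0,.1);G=cv2.cvtColor(I,cv2.COLOR_BGR2GRAY)
from scipy.optimize import minimize
# radial edge: strongest bright-outside edge near 76 mm on each ray, then circle fit
def toXY(col,row):return c0[0]+half-row*s,c0[1]+half-col*s
pts=[]
n=G.shape[0]/2
Gf=cv2.GaussianBlur(G,(0,0),2).astype(float)
for a in np.radians(np.arange(0,360,4)):
    rr=np.arange(.064,.09,s/2)
    cols=n-rr*np.sin(a)/s;rows=n-rr*np.cos(a)/s
    p=cv2.remap(Gf.astype(np.float32),cols[None].astype(np.float32),rows[None].astype(np.float32),1)[0]
    k=np.argmax(np.gradient(p));pts.append((c0[0]+rr[k]*np.cos(a),c0[1]+rr[k]*np.sin(a)))
pts=np.array(pts)
from scipy.optimize import least_squares
q=least_squares(lambda q:np.hypot(*(pts-q[:2]).T)-q[2],[*c0,.076],loss='soft_l1',f_scale=.001).x
print('centre,r',q)
d=L-q[:2];print('lug r,ang',np.hypot(*d),np.degrees(np.arctan2(d[1],d[0])))
wh=(Gf>130)
yy,xx=np.nonzero(wh);X=np.array(toXY(xx,yy)).T-q[:2];rad=np.hypot(*X.T)
m=(rad>.060)&(rad<.074);print('white angs',np.histogram(np.degrees(np.arctan2(X[m,1],X[m,0])),bins=np.arange(-180,181,5)))
cv2.imwrite('pics/rect.png',I)
E
```

```text
red 19 338.6842105263158 167.47368421052633 [0.67056743 0.0042557 ]
c0 [0.58401577 0.02450928]
centre,r [0.58494934 0.02576629 0.07522051]
lug r,ang 0.0882788948615927 -14.103033301209317
white angs (array([  0,   0,   0,   0,   0,   0,   0,   0,   0,   0,   0,   0,   0,
         0,   0,   0,   0,   0,   0,   0,   0,   0,   0,   0,   0,   0,
         0,   0,   0,   0,   0,   0,   0,   0,   0,   0,   0,   0,   0,
         0,   0,   0,   0,   0,   0,   0,   0,   0,   0,   0,   0,   2,
       151,  52, 437, 369, 277, 170,  51,   0,   0,   0,   0,   0,   0,
         0,   0,   0,   0,   0,   0,   0]), array([-180, -175, -170, -165, -160, -155, -150, -145, -140, -135, -130,
       -125, -120, -115, -110, -105, -100,  -95,  -90,  -85,  -80,  -75,
        -70,  -65,  -60,  -55,  -50,  -45,  -40,  -35,  -30,  -25,  -20,
        -15,  -10,   -5,    0,    5,   10,   15,   20,   25,   30,   35,
         40,   45,   50,   55,   60,   65,   70,   75,   80,   85,   90,
         95,  100,  105,  110,  115,  120,  125,  130,  135,  140,  145,
        150,  155,  160,  165,  170,  175,  180]))
```

View pics/rect.png

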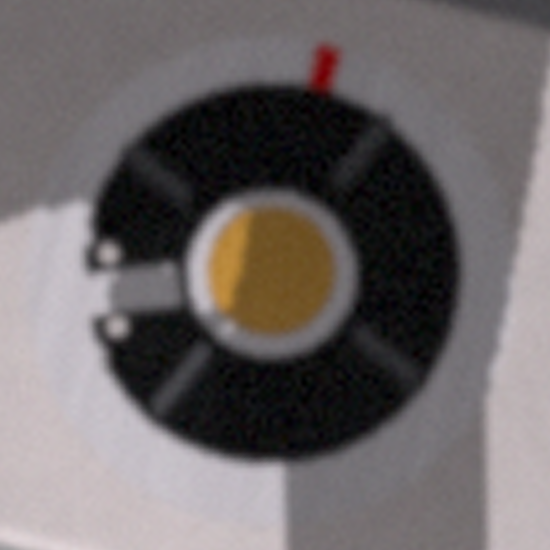

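Top view: the red lug is at about (326,68) in the metric crop, world direction −14°. The notch dots are at (109,252) and (117,328), direction about +96.5°. The ribs fit that (e.g. 49° at top left), so the support must turn about 110° clockwise. I'll push the rib at 321° along the −y side, away from the kettle.

```bash
cat >> h.py <<'E'
C=np.array([.585,.0258])
def e(a):return np.array([np.cos(np.radians(a)),np.sin(np.radians(a))])
def pose(phi,off,z,rho=.060):
    yaw=(phi+90+180)%360-180
    return [*(C+rho*e(phi)+off*e(phi+90)),z],[180,0,yaw]
E
python3 - <<'E'
from h import *
for ph in (321.5,270,211):
    for k in (0,180):
        p,o=pose(ph,.0125,.107);o[2]=(o[2]+k+180)%360-180
        j=env.inverse_kinematics(p,o);print(ph,k,o,None if j is None else np.round(j,0))
E
```

```text
321.5 0 [180, 0, 51.5] [ 14.  29.  -6.   0. -55. 127.]
321.5 180 [180, 0, -128.5] [ 14.  29.  -6.   0. -55. -53.]
270 0 [180, 0, 0] [ 12.  25. -12.   0. -52.  78.]
270 180 [180, 0, -180] [  12.   25.  -12.   -0.  -52. -102.]
211 0 [180, 0, -59] [ 16.  20. -20.   0. -49.  15.]
211 180 [180, 0, 121] [  16.   20.  -20.   -0.  -49. -165.]
```

```bash
python3 - <<'E'
from h import *
s=env.read_state()
env.move_straight([*s['position'][:2],.30],rate=.2)
env.gripper_to(0.0)
env.goto(*pose(321.5,.027,.27))
p,o=pose(321.5,.027,.107)
print('hit',env.move_straight(p,rate=.12,force_limit=6))
s=env.read_state();print(s['clock'],s['position'],s['force'])
for ph in np.arange(321.5,218,-10):
    p,o=pose(ph,.0125,.107)
    hit=env.move_straight(p,rotation=o,rate=.06,force_limit=15)
    s=env.read_state();print(round(ph,1),hit,round(s['clock'],1),np.round(s['force'],1))
    if hit:break
f=env.grab_frame('top');I=rect(f,C,.1,half=.15,s=.0006);cv2.imwrite('pics/rect2.png',I)
print(s['joint_positions'])
E
```

```text
hit False
6.875 [0.64935122 0.00969429 0.10793405] [-0.32799167 -1.01512071  0.35550113]
321.5 False 7.3 [-0.3 -0.1  0.1]
311.5 False 7.6 [-0.1  0.7  0.1]
301.5 False 7.9 [-0.1  0.9 -0.8]
291.5 False 8.2 [ 0.1  0.2 -0.2]
281.5 False 8.6 [ 0.1  0.1 -0.4]
271.5 False 8.9 [0.3 1.3 0.7]
261.5 False 9.2 [-0.4  0.6  0.2]
251.5 False 9.5 [-0.   0.2 -0.3]
241.5 False 9.9 [-0.1 -0.4 -1. ]
231.5 False 10.2 [ 0.6 -0.6 -1.2]
221.5 False 10.5 [-0.1 -0.2 -0.3]
[ 1.44864013e+01  2.12173827e+01 -1.92410326e+01  2.23099330e-03
 -4.95471150e+01  2.73089526e+01]
```

View pics/rect2.png

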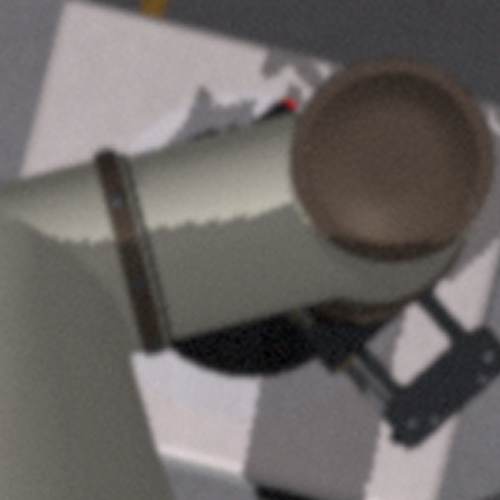

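The arm hides the plate in the top view; only the lug tip shows, at (290,103). I'll check the scene and wrist cameras.

```bash
python3 - <<'E'
from h import *
s=env.grab_frame('scene');w=env.grab_frame('wrist')
c=proj(s,[*C,.1]).astype(int);print(c)
a=cv2.resize(s['image'][c[1]-75:c[1]+75,c[0]-100:c[0]+100],(800,600))[:,:]
m=np.vstack([cv2.resize(a,(400,300)),cv2.resize(w['image'],(400,300))])
cv2.imwrite('pics/sw.png',m);print(w['position'],w['orientation'])
E
```

```text
[318 266]
[ 0.60356037 -0.08357523  0.2689774 ] [-1.72611283e+01 -3.91349732e-02 -1.38307400e+02]
```

View pics/sw.png

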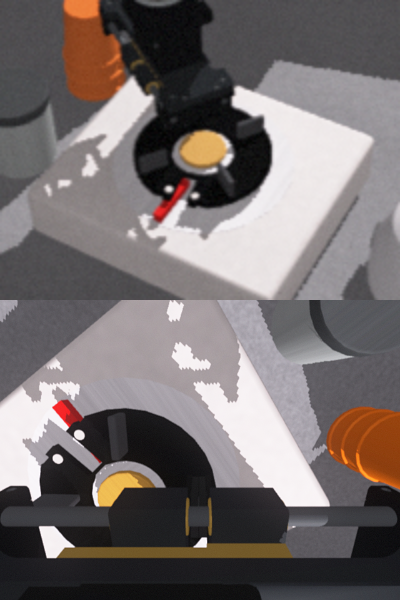

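The scene and wrist views both show the notch close to the lug, still some degrees counter-clockwise of it (dots at wrist pixels ≈(92,418) and (126,379) in full scale). I'll measure it in the wrist image and correct.

```bash
cat >> h.py <<'E'
def wmeas(name='wrist',z=.1,path=None):
    f=env.grab_frame(name);im=f['image'].astype(int);b,g,r=im[...,0],im[...,1],im[...,2]
    if path:cv2.imwrite(path,f['image'])
    red=((r>90)&(r>2.2*g)&(r>2.2*b)).astype(np.uint8)
    out={}
    def pol(u,v,z):
        d=unproj(f,u,v,z)-C;return np.hypot(*d)*1000,np.degrees(np.arctan2(d[1],d[0]))
    v,u=np.nonzero(red);P=np.array([pol(a,c,.091) for a,c in zip(u,v)])
    k=(P[:,0]>70)&(P[:,0]<105);out['lug']=(np.mean(u[k]),np.mean(v[k]),k.sum(),P[k,0].mean(),P[k,0].max(),np.median(P[k,1]))
    wh=((im.min(2)>120)).astype(np.uint8)
    n,l,st,ce=cv2.connectedComponentsWithStats(wh)
    out['dots']=[]
    for i in range(1,n):
        q=pol(*ce[i],z)
        if 55<q[0]<78 and st[i,4]>4:out['dots'].append((np.round(ce[i]).tolist(),int(st[i,4]),np.round(q,2).tolist()))
    return out
E
python3 - <<'E'
from h import *
for k,v in wmeas().items():print(k,v)
E
```

```text
lug (np.float64(107.4876937101185), np.float64(179.7474931631723), np.int64(1097), np.float64(85.6616493235624), np.float64(95.78413679986892), np.float64(-14.832256202277698))
dots [([92.0, 254.0], 209, [66.46, 10.16])]
```

```bash
sed -i 's/im.min(2)>120/im.min(2)>TH/; s/def wmeas(name/def wmeas(TH=120,name/' h.py; python3 - <<'E'
from h import *
for T in (150,180,200,220):print(T,wmeas(T)['dots'])
p,o=pose(212,.0125,.107)
print(env.move_straight(p,rotation=o,rate=.04,force_limit=15)); env.dwell(.2)
for T in (150,180,200,220):r=wmeas(T,path='pics/w2.png');print(T,r['dots'])
print(r['lug'],env.read_state()['clock'])
E
```

```text
150 [([126.0, 216.0], 219, [65.48, -15.23]), ([92.0, 254.0], 199, [66.45, 10.2])]
180 [([126.0, 216.0], 207, [65.43, -15.23]), ([123.0, 228.0], 60, [61.79, -10.29]), ([92.0, 254.0], 187, [66.51, 10.21])]
200 [([126.0, 216.0], 196, [65.45, -15.18]), ([123.0, 227.0], 42, [61.99, -10.39]), ([92.0, 254.0], 182, [66.49, 10.25])]
220 [([126.0, 216.0], 174, [65.48, -15.26]), ([122.0, 226.0], 27, [62.68, -10.17]), ([92.0, 254.0], 161, [66.5, 10.19])]
False
150 [([125.0, 217.0], 163, [65.1, -23.8]), ([92.0, 255.0], 200, [66.08, 1.0])]
180 [([124.0, 218.0], 137, [65.04, -23.54]), ([92.0, 255.0], 185, [66.1, 1.06])]
200 [([124.0, 218.0], 124, [65.07, -23.47]), ([92.0, 255.0], 179, [66.12, 1.03])]
220 [([124.0, 217.0], 106, [65.13, -23.51]), ([92.0, 255.0], 160, [66.09, 0.95])]
(np.float64(90.56309904153355), np.float64(200.23482428115017), np.int64(1252), np.float64(83.81288674094078), np.float64(95.74963319400277), np.float64(-14.170231541482618)) 11.7167
```

View pics/w2.png

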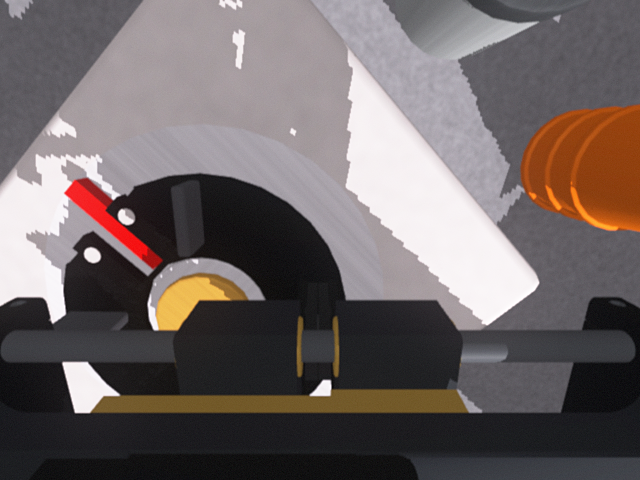

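Now the lug shows inside the notch, still nearer the clockwise dot's edge: dots at (92,255) and (126,217), lug from (75,187) to (155,265). About 2.8° remains, so I'll push that and compare the perpendicular distances from dot to lug line.

```bash
cat >> h.py <<'E'
def centring(zd=.1,name='wrist',lo=100,path=None):
    """signed perpendicular dot distances (mm) from lug centreline, and sum/2 (+ = still to turn cw)"""
    f=env.grab_frame(name);im=f['image'].astype(int);b,g,r=im[...,0],im[...,1],im[...,2]
    if path:cv2.imwrite(path,f['image'])
    v,u=np.nonzero((r>90)&(r>2.2*g)&(r>2.2*b))
    P=np.array([unproj(f,a,c,.091) for a,c in zip(u,v)]);D=P-C;rr=np.hypot(*D.T);an=np.degrees(np.arctan2(D[:,1],D[:,0]))
    P=P[(rr>.036)&(rr<.1)&(abs(an+14)<15)]
    x,y,x0,y0=cv2.fitLine((P*1000).astype(np.float32),cv2.DIST_HUBER,0,.01,.01)[:,0] if 0 else cv2.fitLine((P*1000).astype(np.float32),cv2.DIST_L2,0,.01,.01).ravel()[[1,0,3,2]]
    d=np.array([y,x]);d*=np.sign(d[0]);n=np.array([-d[1],d[0]]);m=np.array([y0,x0])
    print('lug dir',np.degrees(np.arctan2(d[1],d[0])),'burner off line',(C*1000-m)@n)
    n_,l,st,ce=cv2.connectedComponentsWithStats((im.min(2)>lo).astype(np.uint8))
    for i in range(1,n_):
        q=unproj(f,*ce[i],zd);rad=np.hypot(*(q-C))
        if .055<rad<.075 and 40<st[i,4]<400 and abs((q*1000-m)@n)<30:print('dot',np.round(ce[i]),st[i,4],'r',rad,'perp',round((q*1000-m)@n,2))
E
python3 - <<'E'
from h import *
centring(lo=130)
p,o=pose(209.3,.0125,.107)
print(env.move_straight(p,rotation=o,rate=.02,force_limit=15)); env.dwell(.2)
centring(lo=100);centring(lo=130);centring(lo=160)
E
```

```text
lug dir -19.135704 burner off line -7.08703597712597
dot [126. 217.] 212 r 0.06506088508053134 perp -12.97
dot [ 92. 255.] 212 r 0.06610079904998949 perp 15.67
False
lug dir -17.612988 burner off line -4.672863375622682
dot [125. 217.] 212 r 0.06508926660915111 perp -15.16
dot [ 92. 255.] 220 r 0.06599844947512581 perp 13.86
lug dir -17.626385 burner off line -4.696215124710397
dot [125. 217.] 181 r 0.06509566082220047 perp -15.14
dot [ 92. 255.] 208 r 0.06604811245201674 perp 13.86
lug dir -17.645178 burner off line -4.718191266173289
dot [ 92. 255.] 195 r 0.06600552546868135 perp 13.81
```

```bash
python3 - <<'E'
from h import *
p,o=pose(209.3,.030,.107);env.move_straight(p,rate=.08)
env.move_straight([p[0],p[1],.17],rate=.15)
env.goto([*C,.20],[180,0,-14.3])
env.gripper_to(1.0)
env.dwell(.2)
centring(lo=130,path='pics/w3.png')
r=wmeas(130);print(r)
s=env.read_state();print(s['clock'],s['position'],s['force'],s['opening'])
E
```

```text
lug dir -14.580141 burner off line -2.3441368913856415
dot [299. 158.] 111 r 0.06581520541611256 perp 12.6
dot [338. 159.] 107 r 0.06494806023165026 perp -16.31
{'lug': (np.float64(315.98709677419356), np.float64(131.5204301075269), np.int64(465), np.float64(82.89184408289977), np.float64(95.27215385691585), np.float64(-12.943504063738747)), 'dots': [([284.0, 160.0], 100046, [67.9, 7.85]), ([299.0, 158.0], 112, [65.84, -1.48]), ([338.0, 159.0], 108, [64.99, -27.01])]}
15.8917 [0.58499928 0.02580103 0.19999022] [0.21954538 0.74490998 0.03495806] 1.0009405256608614
```

View pics/w3.png

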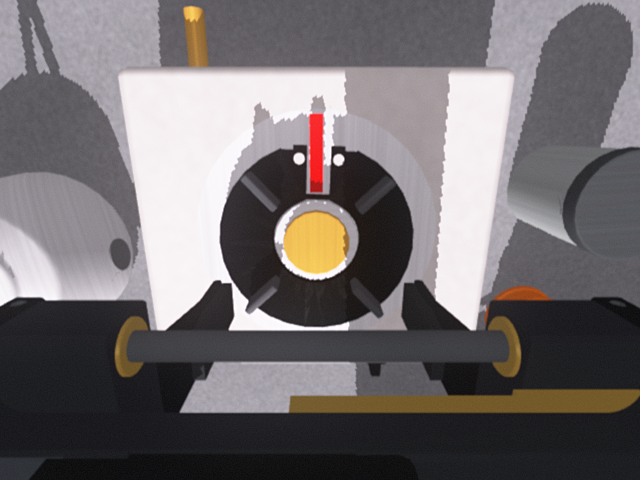

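The view looks straight along the lug: dots at (299,158) and (338,159), midpoint u=318.5, against the lug at about 316.3. The support is about 1.6° too far clockwise, so I'll nudge the same rib back from its other side, watching the dots.

```bash
python3 - <<'E'
from h import *
env.gripper_to(0.0)
p,o=pose(208.8,-.027,.17);env.goto(p,o)
p[2]=.107;print(env.move_straight(p,rate=.12,force_limit=6))
p,o=pose(208.8,-.016,.107);env.move_straight(p,rotation=o,rate=.08);env.dwell(.1)
def dots():
    d=[q[2][1] for q in wmeas(140)['dots'] if 100<q[1]<300 and q[2][0]>64];return d
a=dots();print(a)
for off in (-.0145,-.0135,-.013,-.0125,-.012,-.0115,-.011,-.0105,-.010,-.0095):
    p,o=pose(208.8,off,.107);env.move_straight(p,rotation=o,rate=.02);env.dwell(.1)
    b=dots();print(off,b)
    if len(b)==len(a) and np.mean(b)-np.mean(a)>1.4:break
p,o=pose(208.8,-.027,.107);env.move_straight(p,rate=.08)
env.move_straight([p[0],p[1],.17],rate=.15)
env.goto([*C,.20],[180,0,-14.5]);env.gripper_to(1.0);env.dwell(.2)
centring(lo=130,path='pics/w4.png');print(env.read_state()['clock'])
E
```

```text
False
[-26.49, -0.72]
-0.0145 [-26.43, -0.61]
-0.0135 [-25.51, 0.33]
-0.013 [-24.89, 0.87]
lug dir -14.774849 burner off line -2.4003144603546382
dot [295. 159.] 110 r 0.06605589237044132 perp 15.12
dot [335. 159.] 111 r 0.06505717419320782 perp -13.99
24.0417
```

Centred to about 0.6 mm now (play is 4 mm). Next is the press.

```bash
python3 - <<'E'
from h import *
q=C+.0012*e(75.5)
env.move_straight([*q,.112],rate=.1,force_limit=8)
hit=env.move_straight([*q,.086],rate=.02,force_limit=22)
s=env.read_state();print(hit,s['clock'],s['position'],s['force'])
env.dwell(.3);s=env.read_state();print(s['position'],s['force'])
env.move_straight([*q,.20],rate=.12);env.dwell(.2)
centring(zd=.092,lo=130,path='pics/w5.png');print(env.read_state()['clock'])
E
```

```text
True 26.0917 [0.58551735 0.02694731 0.09243894] [-1.98384333  0.62485347  3.23565467]
[0.58548027 0.0269205  0.09238984] [-0.79010306  1.31924341  5.01489252]
lug dir -14.490467 burner off line -2.1233850817075783
dot [297. 157.] 107 r 0.06598407495985717 perp 14.97
dot [336. 157.] 105 r 0.06506928295002432 perp -14.08
27.6917
```

View pics/w5.png

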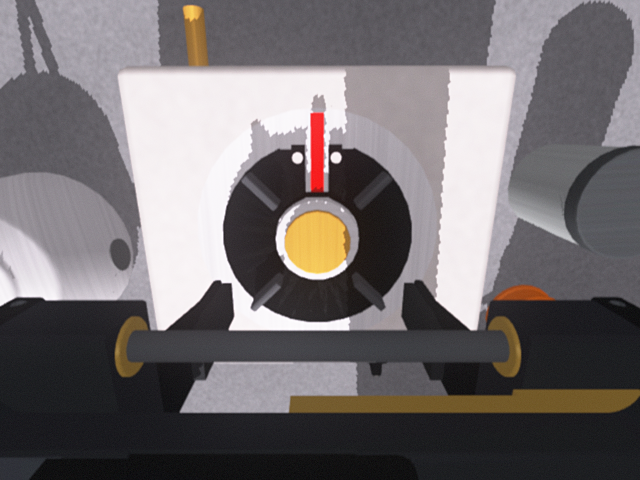

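The plate sits lower and the dots (297/336) lie evenly about the lug (317). The press stopped at z=0.0924, nominal home 0.092. I'll press once more, harder, to confirm it is seated, then withdraw.

```bash
python3 - <<'E'
from h import *
q=C+.0012*e(75.5)
env.move_straight([*q,.100],rate=.1,force_limit=8)
for L in (8,35):
    hit=env.move_straight([*q,.086],rate=.02,force_limit=L)
    s=env.read_state();print(L,hit,s['clock'],s['position'],s['force'])
env.move_straight([*q,.25],rate=.15);env.dwell(.2)
centring(zd=.092,lo=130);print(env.read_state()['clock'])
E
```

```text
8 True 29.325 [0.58550232 0.02697954 0.09240875] [-1.54629185  0.58638614  6.01108092]
35 True 29.625 [0.58577452 0.02695187 0.09239702] [-2.10748735 -0.00586074  5.74014878]
lug dir -15.227114 burner off line -3.036788906996912
dot [300. 154.] 77 r 0.06597758364726868 perp 14.95
dot [332. 153.] 79 r 0.0650273688905146 perp -14.05
31.0833
```

```bash
python3 -c "
from workcell import env
print(env.close_job())"
```

```text
the job is handed in; nothing more can be done
None
```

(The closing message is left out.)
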